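Hold a servo piston down against its return spring

ROBOT

A 7-joint arm with a two-finger parallel gripper is mounted at the origin on the work surface. World frame = base frame: x ahead of the robot, y to its left, z up, the work surface at z = 0. Lengths are in mm, angles in rad, forces in N, time in s.
With the tool pointing down it reaches from about 400 to 925 mm from the base axis. Payload 4.1 kg.
Tool frame: the origin (TCP) lies on the centre line of the jaws, within the pads' length; the fingertips stand 11 mm ahead of it and the grasp point (between the pads) lies 8 mm behind it; z points along the fingers, y is the line along which they close (so a half turn about z gives the same grasp; the last joint's range is limited). The gripper opens to 85 mm and grips with 20 to 120 N. Pads are 22 mm wide; open, the fingers measure 114 mm over their backs; the gripper's body (76 mm by 85 mm) begins 54 mm behind the grasp point. The pads swing forward as they close: fully open they stand 13 mm farther back than shut.
Start: joints at [-0.099, 0.398, 0.045, 1.537, -0.019, 1.207, -0.051], TCP at [650.032, 0.031, 242.347] pointing down, gripper open.
Joint ranges: [-2.82, 2.82], [-0.49, 2.23], [-1.37, 1.46], [0, 2.46], [-1.36, 4.5], [0.23, 2], [-2.94, 2.94]. Speed limits (rad/s): [2.57, 2.57, 3.14, 3.14, 3.14, 3.14, 3.14].

INTERFACE

Orientations are given as a unit quaternion [w, x, y, z].
In Python, from rig import ctrl, viewer, ticket gives the robot as it stands.
- The arm moves only by the shell command python3 -m handwheel 'ROWS' [FORCE]. ROWS is text: rows parted by semicolons, each of 5 numbers parted by spaces: the opening, from 0 (shut) to 1 (fully open), then the shift along the world's x, y, z in mm, then the turn about the world's z in rad. A call has 1 to 12 rows; each row is the pose to reach, as a shift and turn from the pose commanded when the call began; what a row does not reach only later rows make up. A row lasts 1/12 s, in which the tool goes at most 41.7 mm and 7.16 degrees, less where a joint would pass 70% of its speed; a pose out of reach is approached as far as the arm can. A call with a gripper value outside its range is refused whole. The fingers move at their own pace and stop on an object; FORCE is the grip in N (left out, the last holds). Time passes only in rows, so rows that repeat a pose let the fingers close. It gives the time, the measured TCP pose, the force, the opening and the grip force at its end, in the units of the state.
- ctrl.sense(): the state, without advancing time (a new reading comes with each control period).
- viewer.get_image(name): name is "scene" or "side" or "wrist"; returns a dict with "image" (384x512x3 uint8, red, green, blue), "mtx" (3x3 intrinsics, pixels), "world_from_camera" (4x4, takes a point from camera to world coordinates); the wrist camera has in their place "T_tool_cam" (4x4, takes a point from camera to tool coordinates, whose origin is the TCP and whose axes are the flange's). Camera axes: x right, y up, looking along -z (the intrinsics and any distortion apply to the point x, -y, -z); pixel columns grow to the right and rows downward; lengths in mm; the calibration is good to about 2 mm. The wrist camera is an equidistant fisheye: a pixel r from the principal point sees the ray r / f radians off the axis. A picture is of the moment at which its call begins: read the wrist's pose just before it. There is no depth.
- ticket.job_done(): hands the job in; it is judged then, once.
The state is a dict: "clock": time; "joint_positions": joint angles; "qvel": joint speeds; "tau": joint torques, N m; "tool_pos": TCP position; "tcp_rot": TCP orientation; "wrist_force": force on the tool from outside, world axes, zero at the start; "moment": the same for the moment, N m; "gripper_width": finger opening in mm; "grasp_force": force on a finger pad.
Only numpy, scipy, OpenCV 4.12 (cv2) and the standard library are available. Lean on these libraries where they do the work, as an engineer would, in place of code of your own. Each camera call takes 0.05 s, during which the arm holds its last target. There are 200 camera calls.

TASK

Pick up the round-bellied piston and set it gently, foot down and upright, into the bore of the sprung ring. Then press it down until the top of the ring is level with the tops of the three posts around it, without forcing the ring hard, and finish while still holding it down there so that a snap ring could be fitted. Leave the hub, the tub and the wrench where they are.

Things in the scene. Friction and masses are not known exactly. Their poses are not given: they have to be found in the camera images.
- piston_center (a point): Centre (on the axis, 50 mm above the foot) of the loose aluminium piston, 100 mm tall, about 0.25 kg, standing on the bench; z up along its stem. From below: flat foot 40 mm across, cone widening to a 72 mm belly at 22 mm up, belly to 34 mm, shoulder narrowing to 26 mm at 44 mm, then the grip: a plain round stem 26 mm across from 44 to 100 mm up.
- cradle: Fixed spring seat; origin at the centre of its underside on the bench, z up. Steel base disc 148 mm across, 12 mm thick, a coil spring in the middle carrying the ring, and three steel posts 12 mm thick on a 62 mm radius (the first along its x axis, then every 120 degrees), their tops 61 mm above the bench.
- ring_top (a point): Centre of the top face of the sprung aluminium ring on the spring seat, z up; moves with it. Ring 100 mm across, 24 mm tall, plain 60 mm through bore; its top is 76 mm above the bench when up. Seated, the piston's cone rests on the bore's upper edge, its foot 14 mm below and its centre 36 mm above the ring's top.
- ring (a joint): How far the sprung ring is pressed down, in m: 0 up, 0.015 with its top level with the posts' tops, 0.026 at the hard stop. The spring needs 4 N to start moving and 0.5 N more per mm (11.5 N at 0.015); the piston's weight alone hardly moves it.
- hub: Bystander: loose steel hub, 50 mm tall, flange 90 mm across with a 56 mm boss on top; origin at the centre of its underside. It and the piston stand on opposite sides of the spring seat, either way round.
- tub: Bystander: empty white plastic tub, 90 mm across, 75 mm tall, standing on the far part of the bench; origin at the centre of its underside.
- wrench: Bystander: loose steel wrench 180 mm long lying on the far part of the bench, along its x axis; origin under its middle.
Mind the look-alikes: they are no part of the job. Leave any turquoise look-alike of the cradle alone. What is shaped like the part that bears piston_center but purple is not meant.

How it is judged:
By the outcome, as a careful person would: the job done as asked, in the order asked, and still so for the second after the job is handed in, while the arm keeps its last pose, push and grip.
It also fails if it takes over 40 s, if anything falls off the work surface, if the arm or the gripper's body presses on something with over 40 N, if the wrist force passes 120 N, or if a joint passes its speed limit or range.

## Working session

There is one attempt and no reset: what is moved stays moved. The work goes in short steps, Python scripts to look and compute and a shell command to move; the robot and the scene stay as the last step left them, time stands still between calls to the robot, and variables do not carry over. Pictures are saved under pics/ and viewed, at most 10 in all, crops included, and the job is handed in when it is done.

```bash
mkdir -p pics; cat > h.py <<'E'
import numpy as np, cv2
from rig import ctrl, viewer, ticket
def snap(n,f):
    s=ctrl.sense(); d=viewer.get_image(n); cv2.imwrite('pics/'+f,d['image'][:,:,::-1]); np.savez('pics/'+f+'.npz',mtx=d['mtx'],T=d.get('world_from_camera',d.get('T_tool_cam')),p=s['tool_pos'],q=s['tcp_rot']); return s,d
def ray(f,u,v):
    z=np.load('pics/'+f+'.npz'); K,T=z['mtx'],z['T']
    x,y=(u-K[0,2])/K[0,0],(v-K[1,2])/K[1,1]
    if 'wrist' in f:
        r=np.hypot(x,y); k=np.sin(r)/r if r>1e-9 else 1; d=np.array([x*k,-y*k,-np.cos(r)])
        from scipy.spatial.transform import Rotation as R
        q=z['q']; M=np.eye(4); M[:3,:3]=R.from_quat(np.r_[q[1:],q[0]]).as_matrix(); M[:3,3]=z['p']; T=M@T
    else: d=np.array([x,-y,-1.])
    return T[:3,3],T[:3,:3]@d
def atz(f,u,v,h):
    o,d=ray(f,u,v); return (o+d*(h-o[2])/d[2]).round(1)
E
python3 - <<'E'
from h import *
ims=[]
for n in ['scene','side','wrist']:
    s,d=snap(n,n+'0.png'); print(n,d['mtx'].tolist(),{k:v for k,v in d.items() if k not in('image','mtx')})
print(s)
E
```

```text
scene [[384.76959734655975, 0.0, 259.9668307827242], [0.0, 384.76959734655975, 193.71430795703282], [0.0, 0.0, 1.0]] {'world_from_camera': array([[-3.90001540e-01, -6.57853334e-01,  6.44304113e-01,
         1.27977457e+03],
       [ 9.20809689e-01, -2.80817110e-01,  2.70649714e-01,
         2.78707609e+02],
       [ 2.88380203e-03,  6.98835275e-01,  7.15276829e-01,
         8.94456350e+02],
       [ 0.00000000e+00,  0.00000000e+00,  0.00000000e+00,
         1.00000000e+00]])}
side [[447.9508578609012, 0.0, 251.7070351057234], [0.0, 447.9508578609012, 192.45253915648019], [0.0, 0.0, 1.0]] {'world_from_camera': array([[-9.17029990e-01,  2.70414175e-01, -2.93141895e-01,
         2.33352730e+02],
       [-3.98265599e-01, -5.82238433e-01,  7.08789757e-01,
         7.97804900e+02],
       [ 2.09883197e-02,  7.66729796e-01,  6.41626768e-01,
         8.15159834e+02],
       [ 0.00000000e+00,  0.00000000e+00,  0.00000000e+00,
         1.00000000e+00]])}
wrist [[297.3186396354542, 0.0, 259.44701326332853], [0.0, 297.3186396354542, 186.3709730578236], [0.0, 0.0, 1.0]] {'T_tool_cam': array([[ 4.
[... 362 characters left out ...]
': array([-0.09897185,  0.39909411,  0.04502028,  1.53771741, -0.01871458,
        1.20691533, -0.05070522]), 'qvel': array([-0.00080196, -0.00127588,  0.00270443, -0.00205832, -0.00082056,
        0.00289223, -0.0010084 ]), 'tau': array([ 3.69826899e-03, -4.76260614e+01,  1.37053739e+00, -2.54949743e+01,
        1.21164820e-02,  5.01686634e-03, -1.94127927e-05]), 'tool_pos': array([6.49462987e+02, 2.31142837e-02, 2.41398750e+02]), 'tcp_rot': array([-5.69798725e-04,  7.07075096e-01,  7.07137946e-01, -6.39358905e-04]), 'wrist_force': array([ 0.05287176, -0.66830754,  0.00613344]), 'moment': array([-0.01218999, -0.00260338,  0.02781938]), 'grasp_force': 0.0, 'gripper_width': 85.55893111702164}
```

View pics/scene0.png

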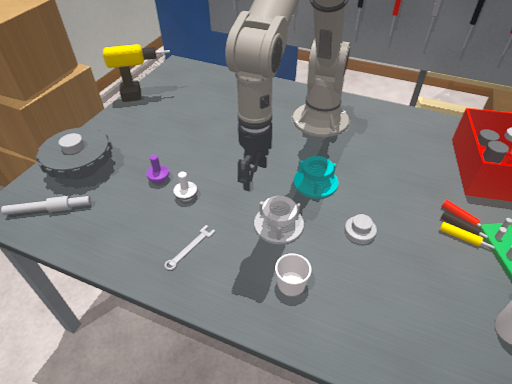

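View pics/side0.png

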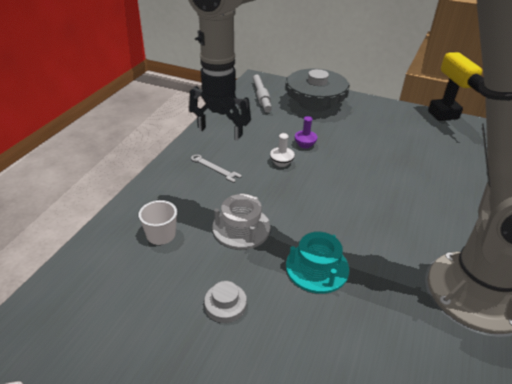

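Scene: the piston's stem top is near (183,175) and the white ring top near (281,211). Purple piston (157,172) and turquoise cradle (316,175) are the decoys. Side: stem top is near (284,136), ring top near (241,208).

```bash
python3 - <<'E'
from h import *
for n,a,b,h in [('stem',(183,175),(284,136),100),('ring',(281,211),(241,207),76),('purple',(156,157),(308,120),100),('turq',(317,168),(321,246),76),('hub',(361,222),(226,291),50)]:
    print(n,atz('scene0.png',*a,h),atz('side0.png',*b,h))
A=cv2.imread('pics/scene0.png')[150:250,140:320]; B=cv2.imread('pics/side0.png')[120:260,200:330]
A=cv2.resize(A,None,fx=4.4,fy=4.4,interpolation=3)[:, :]; cv2.imwrite('pics/cA.png',A)
E
```

```text
stem [ 582.7 -267.2  100. ] [ 576.9 -269.2  100. ]
ring [582.4  51.   76. ] [572.8  43.9  76. ]
purple [ 543.6 -389.6  100. ] [ 541.1 -386.8  100. ]
turq [365.9  91.4  76. ] [353.8  88.2  76. ]
hub [509.8 269.6  50. ] [503.3 271.8  50. ]
```

View pics/cA.png

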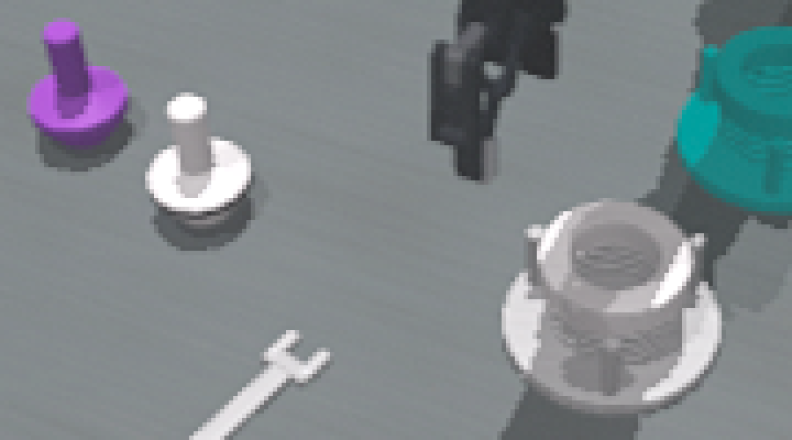

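The crop refines the ring to about (279.8,208) and the stem top to about (182.5,174), so the piston is near (579,-268). I'll move above it and look with the wrist camera.

```bash
python3 -m handwheel '1 -10 -38 -5 0;1 -20 -76 -10 0;1 -30 -114 -15 0;1 -40 -152 -20 0;1 -50 -190 -30 0;1 -60 -228 -35 0;1 -70 -268 -40 0;1 -70 -268 -40 0;1 -70 -268 -40 0' 60; python3 - <<'E'
from h import *
s,d=snap('wrist','wrist1.png'); print(s['tool_pos'],s['tcp_rot'])
s,d=snap('scene','scene1.png')
A=d['image'][180:250,240:320,::-1]; B=cv2.imread('pics/wrist1.png')
A=cv2.resize(A,(439,384),interpolation=3); B=cv2.resize(B[:, 80:440],(360,384)); cv2.imwrite('pics/m1.png',np.hstack([B,A]))
E
```

```text
clock: 0.9
tool_pos: [577.7, -272.0, 201.6]
tcp_rot: [-0.0, 0.71, 0.705, -0.001]
wrist_force: [0.7, 0.8, 0.1]
gripper_width: 85.4
grasp_force: 0.0
[ 577.73922785 -272.04906255  201.59533633] [-2.97354170e-04  7.09630869e-01  7.04572764e-01 -1.07749773e-03]
```

View pics/m1.png

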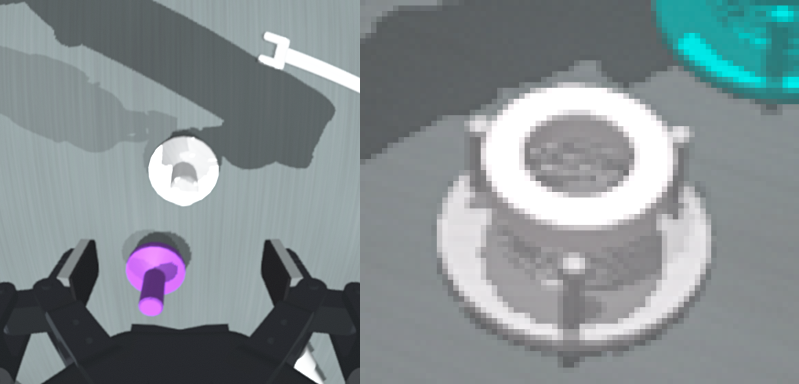

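Wrist view: white piston belly centre is at (264,171) in full-image columns, seen along its stem. The purple stem top is at (230,306). In the right crop (scene) the ring's outer top is centred at (578,155), which is (279.8,208.3) in the full image.

```bash
python3 - <<'E'
from h import *
print(atz('wrist1.png',264,171,30),atz('wrist1.png',264,171,100),atz('wrist1.png',230,306,100),ray('wrist1.png',264,171)[0])
print(atz('scene1.png',279.8,208.3,76), atz('side0.png',241,207,76))
A=cv2.imread('pics/wrist1.png')[110:230,190:350]; B=cv2.imread('pics/side0.png')
a=cv2.resize(A,(400,300),interpolation=3)
b=cv2.resize(B[115:175,260:320],(300,300),interpolation=3); c=cv2.resize(B[190:250,205:275],(350,300),interpolation=3)
cv2.imwrite('pics/m2.png',np.vstack([np.hstack([a,b*0+0])[:, :650],np.hstack([b,c])]))
E
```

```text
[ 583.4 -274.1   30. ] [ 582.5 -255.3  100. ] [ 547.9 -396.2  100. ] [ 579.54016608 -192.62048189  333.42120092]
[574.1  44.1  76. ] [572.8  43.9  76. ]
```

View pics/m2.png

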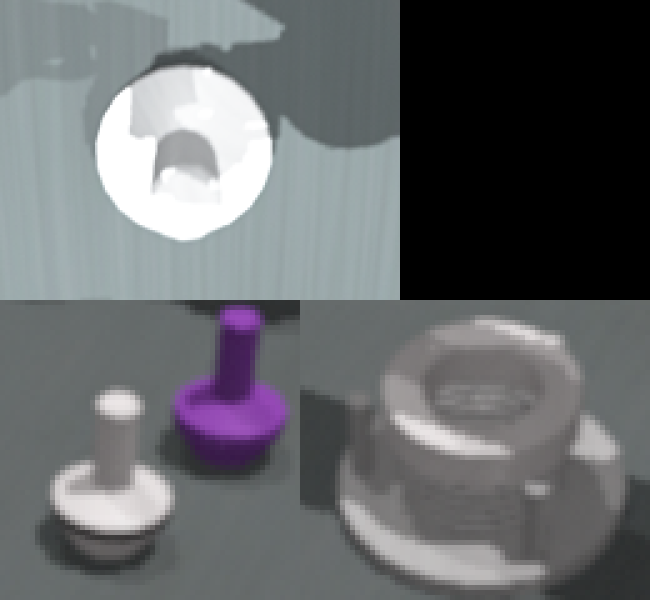

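```bash
python3 -m handwheel '1 1.5 -3 -30 0;1 1.5 -3 -60 0;1 1.5 -3 -75 0;1 1.5 -3 -75 0;1 1.5 -3 -75 0'; python3 - <<'E'
from h import *
s,d=snap('wrist','wrist2.png'); print(s['tool_pos'],s['tcp_rot'])
cv2.imwrite('pics/m3.png',cv2.resize(d['image'][100:360,80:440,::-1],(720,520)))
E
```

```text
clock: 1.42
tool_pos: [582.1, -268.7, 126.9]
tcp_rot: [-0.001, 0.706, 0.708, 0.0]
wrist_force: [-0.0, -0.4, 0.0]
gripper_width: 85.4
grasp_force: 0.0
[ 582.08253475 -268.70850672  126.86918274] [-8.20916600e-04  7.05989880e-01  7.08221428e-01  1.56571754e-04]
```

View pics/m3.png

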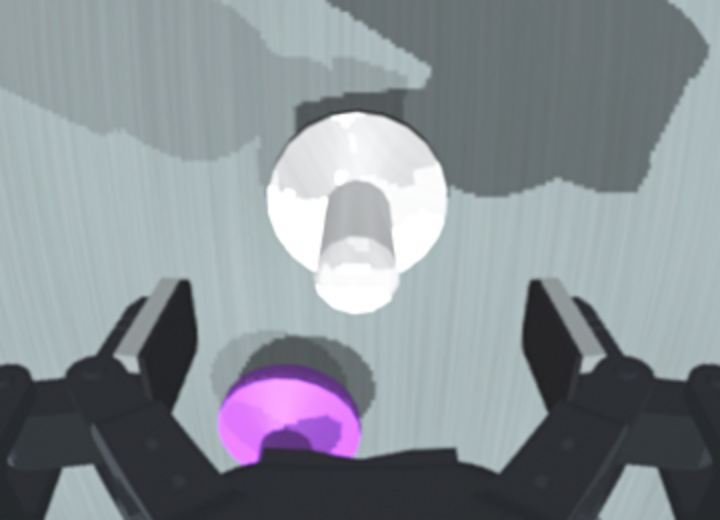

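The stem top is centred at about (357,276) in the enlargement, so (258.5,238). The belly is at (258.7,199). The stem sits between the fingers.

```bash
python3 - <<'E'
from h import *
print(atz('wrist2.png',258.5,238,100),atz('wrist2.png',258.7,199,30),ctrl.sense()['tool_pos'])
E
```

```text
[ 582.6 -273.4  100. ] [ 582.5 -274.2   30. ] [ 582.91147192 -269.62795786  128.28487643]
```

```bash
python3 -m handwheel '1 0 -3 -20 0;1 0 -3 -45 0;1 0 -3 -61 0;1 0 -3 -61 0;0.3 0 -3 -61 0;0 0 -3 -61 0;0 0 -3 -61 0;0 0 -3 -61 0;0 0 -3 -61 0;0 0 -3 -61 0' 60
```

```text
clock: 2.3
tool_pos: [582.1, -274.3, 67.7]
tcp_rot: [0.001, 0.707, 0.707, 0.0]
wrist_force: [-0.1, 0.6, 5.8]
gripper_width: 24.6
grasp_force: 58.6
```

```bash
python3 -m handwheel '0 0 0 20 0;0 0 0 50 0;0 0 20 80 0;0 -1 55 105 0;0 -2 95 110 0;0 -4 135 110 0;0 -5 175 110 0;0 -6 215 110 0;0 -7 255 110 0;0 -8 285 110 0;0 -8 305 110 0;0 -8 318 110 0'; python3 -m handwheel '0 0 0 0 0;0 0 0 0 0;0 0 0 0 0'; python3 - <<'E'
from h import *
s,d=snap('wrist','wrist3.png'); print(s['tool_pos'],s['tcp_rot'],s['wrist_force'])
a=cv2.resize(d['image'][60:384,80:440,::-1],(400,360))
s,d=snap('side','side3.png'); b=cv2.resize(d['image'][130:260,180:310,::-1],(400,400),interpolation=3)
s,d=snap('scene','scene3.png'); c=cv2.resize(d['image'][130:260,220:350,::-1],(400,400),interpolation=3)
a=np.vstack([a,np.zeros((40,400,3),'u1')]);
cv2.imwrite('pics/m4.png',np.hstack([b,c])); cv2.imwrite('pics/m5.png',cv2.resize(d['image']*0+0,(8,8)))
cv2.imwrite('pics/m5.png',cv2.resize(cv2.imread('pics/wrist3.png')[60:384,60:460],(720,583)))
E
```

```text
clock: 3.3
tool_pos: [572.7, 48.0, 175.9]
tcp_rot: [-0.001, 0.705, 0.709, 0.0]
wrist_force: [0.7, -0.5, -2.9]
gripper_width: 24.7
grasp_force: 59.3
clock: 3.55
tool_pos: [573.5, 41.3, 176.1]
tcp_rot: [0.001, 0.708, 0.706, -0.001]
wrist_force: [-0.3, 0.8, -2.8]
gripper_width: 24.9
grasp_force: 59.3
[573.51758224  41.25547809 176.12223476] [ 5.32276671e-04  7.08175084e-01  7.06036266e-01 -7.47588519e-04] [-0.28159014  0.84100307 -2.806272  ]
```

View pics/m4.png

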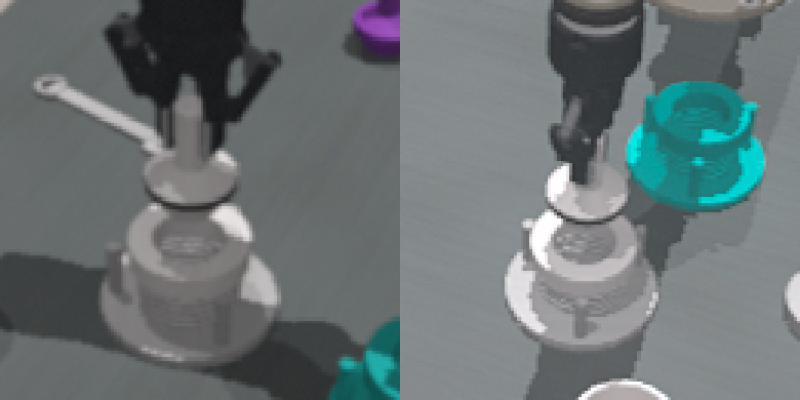

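View pics/m5.png

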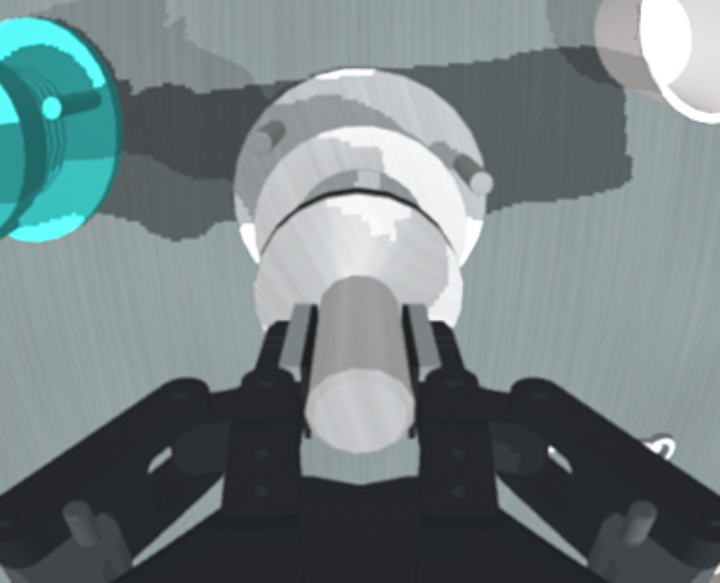

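In the wrist view (scale 1.8, offset 60) the ring's outer top edge is at (360,126) and the far belly edge at (358,190). Both are centred in x at about 359–360. I'll compare the y offsets.

```bash
python3 - <<'E'
from h import *
f=lambda u,v,h:atz('wrist3.png',60+u/1.8,60+v/1.8,h)
print('ring far',f(360,126,76)-[0,50,0],'belly',f(358,193,142)-[0,36,0],f(358,190,130)-[0,36,0],'stemtop',f(359,411,208),'stem bot',f(359,452,208)+[0,13,0])
print('ringL/R',f(254,230,76),f(467,230,76), 'posts L,R',f(261,143,61),f(481,183,61))
# scene/side ring vs piston
print(ctrl.sense()['tool_pos'])
for im,u0,v0,box in [('side3.png',180,130,(190,245)),('scene3.png',220,130,(183,245))]:
    s=130/400; print(im,atz(im,u0+box[0]*s,v0+box[1]*s,76))
E
```

```text
ring far [575.2  41.6  76. ] belly [574.4  42.4 142. ] [574.3  40.4 130. ] stemtop [574.6  43.6 208. ] stem bot [574.6  43.6 208. ]
ringL/R [526.1  44.2  76. ] [624.6  43.9  76. ] posts L,R [528.6  82.3  61. ] [633.4  62.8  61. ]
[573.6244925   41.60808283 176.26315978]
side3.png [567.1  51.9  76. ]
scene3.png [579.2  45.1  76. ]
```

```bash
python3 -m handwheel '0 0.5 0 -10 0;0 1 0 -22 0;0 1 0 -32 0;0 1 0 -38 0;0 1 0 -40 0;0 1 0 -41 0;0 1 0 -42 0;0 1 0 -42 0;0 1 0 -42 0'; python3 -m handwheel '0 0 0 -1 0;0 0 0 -1 0;0 0 0 -1 0'; python3 -m handwheel '0 0 0 -1 0;0 0 0 -1 0;0 0 0 -1 0'; python3 -m handwheel '0 0 0 -1 0;0 0 0 -1 0;0 0 0 -1 0'
```

```text
clock: 4.45
tool_pos: [574.9, 44.1, 134.8]
tcp_rot: [0.0, 0.707, 0.707, 0.0]
wrist_force: [-0.1, -0.2, -2.4]
gripper_width: 25.0
grasp_force: 59.3
clock: 4.7
tool_pos: [574.6, 44.1, 133.5]
tcp_rot: [0.0, 0.707, 0.707, 0.0]
wrist_force: [-0.3, 0.4, -2.2]
gripper_width: 24.6
grasp_force: 59.3
clock: 4.95
tool_pos: [574.7, 43.7, 132.6]
tcp_rot: [0.0, 0.707, 0.707, 0.0]
wrist_force: [-0.4, -0.2, -1.1]
gripper_width: 24.6
grasp_force: 59.4
clock: 5.2
tool_pos: [574.7, 43.7, 131.6]
tcp_rot: [0.0, 0.707, 0.707, 0.0]
wrist_force: [-0.6, -0.7, 0.8]
gripper_width: 25.0
grasp_force: 59.6
```

Contact came about 2.5 mm early, which suggests roughly 2 mm off-centre. I'll nudge it along the reaction force.

```bash
python3 -m handwheel '0 0 -1 1 0;0 0 -2 1 0;0 0 -2 1 0;0 0 -2 0 0;0 0 -2 0 0;0 0 -2 0 0'; python3 -m handwheel '0 0 0 -1 0;0 0 0 -1 0;0 0 0 -1 0';  python3 -m handwheel '0 0 0 -1 0;0 0 0 -1 0;0 0 0 -1 0'; python3 -c "
from rig import ctrl
print(ctrl.sense()['moment'],ctrl.sense()['wrist_force'])"
```

```text
clock: 5.7
tool_pos: [574.3, 42.2, 131.0]
tcp_rot: [-0.0, 0.707, 0.707, -0.0]
wrist_force: [0.1, -0.0, -2.8]
gripper_width: 24.3
grasp_force: 59.3
clock: 5.95
tool_pos: [574.4, 41.9, 130.3]
tcp_rot: [0.0, 0.707, 0.707, -0.0]
wrist_force: [-0.9, -0.8, -1.0]
gripper_width: 24.5
grasp_force: 59.4
clock: 6.2
tool_pos: [574.5, 41.8, 129.6]
tcp_rot: [0.0, 0.707, 0.707, -0.0]
wrist_force: [-1.1, -0.9, 1.1]
gripper_width: 24.5
grasp_force: 59.6
[-0.20291861  0.32519939  0.00146774] [-1.09846335 -0.85516497  1.0986485 ]
```

Better: it's now free at 131. The reaction still points to -x, -y, so I'll nudge once more.

```bash
python3 -m handwheel '0 -1 -0.7 1 0;0 -1 -0.7 1 0;0 -1 -0.7 0 0;0 -1 -0.7 0 0;0 -1 -0.7 0 0'; python3 -m handwheel '0 0 0 -1 0;0 0 0 -1 0;0 0 0 -1 0';  python3 -m handwheel '0 0 0 -1 0;0 0 0 -1 0;0 0 0 -1 0'; python3 -c "
from rig import ctrl
print(ctrl.sense()['moment'],ctrl.sense()['wrist_force'])"
```

```text
clock: 6.62
tool_pos: [574.0, 41.4, 129.6]
tcp_rot: [0.0, 0.707, 0.707, 0.0]
wrist_force: [0.1, -0.5, -0.1]
gripper_width: 24.6
grasp_force: 59.6
clock: 6.87
tool_pos: [574.0, 41.3, 128.6]
tcp_rot: [0.0, 0.707, 0.707, 0.0]
wrist_force: [0.5, -0.2, 1.2]
gripper_width: 24.9
grasp_force: 59.6
clock: 7.12
tool_pos: [574.0, 41.4, 127.6]
tcp_rot: [0.0, 0.707, 0.707, 0.0]
wrist_force: [1.5, -1.3, 1.0]
gripper_width: 24.9
grasp_force: 59.6
[-0.08901108 -0.22742165  0.00113651] [ 1.50586279 -1.28437005  0.9977    ]
```

```bash
python3 -m handwheel '0 0.4 -0.6 0 0;0 0.4 -0.6 -1 0;0 0.4 -0.6 -3 0;0 0.4 -0.6 -3 0;0 0.4 -0.6 -3 0;0 0.4 -0.6 -3 0';  python3 -m handwheel '0 0 0 -2 0;0 0 0 -4 0;0 0 0 -4 0;0 0 0 -4 0;0 0 0 -4 0';python3 -m handwheel '0 0 0 -2 0;0 0 0 -4 0;0 0 0 -4 0;0 0 0 -4 0;0 0 0 -4 0'; python3 -c "
from rig import ctrl
print(ctrl.sense()['moment'],ctrl.sense()['wrist_force'])"
```

```text
clock: 7.62
tool_pos: [574.1, 41.1, 124.5]
tcp_rot: [-0.0, 0.707, 0.707, 0.0]
wrist_force: [0.8, 0.7, 3.0]
gripper_width: 24.7
grasp_force: 59.8
clock: 8.03
tool_pos: [574.1, 41.0, 120.6]
tcp_rot: [0.0, 0.707, 0.707, 0.0]
wrist_force: [0.1, 1.5, 4.3]
gripper_width: 24.2
grasp_force: 60.0
clock: 8.45
tool_pos: [574.1, 41.0, 116.9]
tcp_rot: [0.0, 0.707, 0.707, 0.0]
wrist_force: [-0.2, 1.4, 7.1]
gripper_width: 24.6
grasp_force: 60.2
[ 0.32049045  0.19691967 -0.02750597] [-0.23725214  1.37548299  7.10711544]
```

```bash
python3 -m handwheel '0 0 0 -1 0;0 0 0 -2 0;0 0 0 -2.3 0;0 0 0 -2.3 0;0 0 0 -2.3 0;0 0 0 -2.3 0'; python3 - <<'E'
from h import *
F=[];P=[]
for i in range(8):
    s,d=snap('side','side6.png'); F.append(s['wrist_force']);P.append(s['tool_pos'])
print(np.mean(F,0),np.std(F,0),np.mean(P,0))
s,w=snap('wrist','wrist6.png')
b=cv2.resize(d['image'][185:255,195:285,::-1],(400,311),interpolation=3)
s,d=snap('scene','scene6.png'); c=cv2.resize(d['image'][185:255,235:325,::-1],(400,311),interpolation=3)
w=cv2.resize(w['image'][60:240,120:400,::-1],(400,257))
cv2.imwrite('pics/m6.png',np.vstack([np.hstack([b,c]),np.hstack([w,w*0])]))
E
```

```text
clock: 8.95
tool_pos: [574.2, 41.1, 114.8]
tcp_rot: [0.0, 0.707, 0.707, 0.0]
wrist_force: [-0.6, 1.5, 7.8]
gripper_width: 24.7
grasp_force: 60.2
[-1.30086868  1.24311211  8.13639743] [0.49398537 0.14439102 0.41358275] [574.15498911  41.0493869  114.79553824]
```

View pics/m6.png

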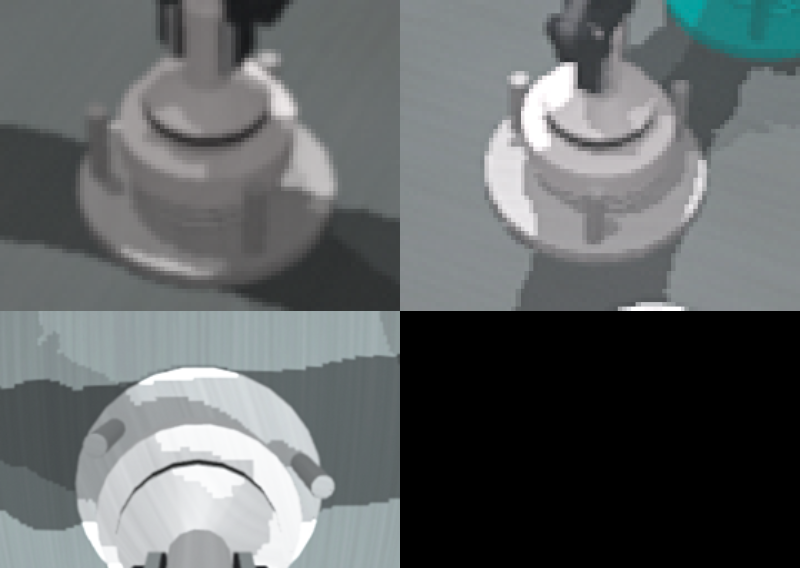

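The piston sits concentric and upright in the ring. The ring top (near 105–120 px in the side crop) looks level with the post tops. Force suggests 13.7 mm down and geometry suggests 14.9 mm, so I'll add about 0.7 mm.

```bash
python3 -m handwheel '0 0 0 -0.7 0;0 0 0 -0.7 0;0 0 0 -0.7 0;0 0 0 -0.7 0;0 0 0 -0.7 0;0 0 0 -0.7 0'; python3 - <<'E'
from h import *
F=[];P=[]
for i in range(20):
    s=ctrl.sense(); viewer.get_image('side'); F.append(s['wrist_force']);P.append(s['tool_pos'])
print(np.mean(F,0),np.std(F,0),np.mean(P,0))
E
```

```text
clock: 9.95
tool_pos: [574.2, 41.0, 114.2]
tcp_rot: [0.0, 0.707, 0.707, 0.0]
wrist_force: [-1.2, 1.2, 7.6]
gripper_width: 24.9
grasp_force: 60.3
[-1.05978048  1.43980245  8.21313448] [0.56666657 0.44084844 0.57062134] [574.17622051  41.0576907  114.15799767]
```

```bash
python3 -c "
from rig import ticket
print(ticket.job_done())"
```

```text
the job is handed in; nothing more can be done
None
```

The piston is upright in the ring's bore and the arm is still holding it down with about 8 N at the wrist; ring travel is 13.8 mm by force and 15.5 mm by arm position (15 mm is level, and the pictures were too coarse to settle it), the job is handed in, and the hub, tub and wrench were not touched.

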